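# Tip the counted beech parts into the packing box

## Task

Slide the empty packing box gently up against the front foot bar of the stand so that it stands square and centred under the lip of the tipping pan. Then press the pan's side rail down near the lip until the pan rests on its stop bolt, and hold it there for a moment, pressing no harder than 25 N, until all four beech parts have slid out into the box. Ease the pan back up to level without letting it bang, leaving the box in its place and everything else on the bench undisturbed.

Things in the scene. Friction and masses are not known exactly. Their poses are not given: they have to be found in the camera images.
- stand: Grey steel stand of the tipping pan, bolted to the bench: two A-frames, 200 mm over their outsides. Origin on the bench straight below the pivot; x points the way the pan empties (about world -y, the robot's right), z up; its -y side is towards the robot. Pivot axis along y, 180 mm up. Foremost low part: the front foot bar, 230 mm long (along y), 22 mm high, front face at x = 80 mm.
- pan: Wooden tipping pan on the stand's pivot, 280 x 168 mm, open at the lip end (+x). Origin on the pivot axis, midway; x to the lip, z up. Floor top at z = 10, from x = -130 to 140 mm, 120 mm wide. Two solid side rails 24 mm wide, centred at y = -72 and 72, flat tops at z = 46 mm. A counterweight holds it level and, if it is let go tipped, bangs it back.
- press_point (a point): A place to press: middle of the flat top of the rail nearest the robot, 20 mm behind the lip (pan frame x = 120, y = -72, z = 46 mm; 226 mm above the bench while level). It takes about 5 to 8 N here to tip the pan (about +y), 2 to 4 N once empty; this point then sinks nearly straight down, 67 to 91 mm (0.54 to 0.73 rad), until the pan lands hard on the stop bolt.
- stop_bar: Steel cross bar of the stand under the front of the pan, 14 mm square, 200 mm long, carrying the upright stop bolt on the midline, 65 mm ahead of the pivot. Origin in the middle of the bar, 105 mm up. The bolt is set differently each time (its round top is 126 to 146 mm above the bench) and its height is not measured: feel for it.
- box: Empty plywood packing box, open on top, loose, 0.45 kg: 175 (x) x 200 (y) x 75 mm high, walls and floor 8 mm. Origin at the middle of its underside. It starts on the bench 85 to 155 mm beyond its place, its -x side facing the stand, turned by up to 0.2 rad. In place, its -x side touches the front foot bar: origin at stand x = 167.5 mm, y = 0.
- brick: Beech brick 46 x 28 x 20 mm, loose in the pan. Origin at the middle of its underside.
- half_brick: Beech half brick 28 x 28 x 20 mm, loose in the pan. Origin at the middle of its underside.
- wheel: Flat beech wheel, 36 mm across, 16 mm high with its hub, lying in the pan. Origin at the middle of its underside.
- slat: Beech slat 56 x 20 x 14 mm, loose in the pan. Origin at the middle of its underside.
- glue: bystander, to be left alone: white glue bottle, 52 mm across, 150 mm tall. Origin at the middle of its underside.
- mallet: bystander, to be left alone: wooden mallet lying on the bench, 260 mm long. Origin at mid-length of its underside.
- tape_roll: bystander, to be left alone: roll of paper tape lying flat, 96 mm across, 24 mm high. Origin at the middle of its underside.
- wax_tin: bystander, to be left alone: flat tin, 80 mm across, 35 mm high. Origin at the middle of its underside.
- mug: bystander, to be left alone: white mug, 80 mm across, 95 mm tall. Origin at the middle of its underside.
- sanding_block: bystander, to be left alone: cork sanding block 100 x 60 x 32 mm. Origin at the middle of its underside.
- brush: bystander, to be left alone: flat brush lying on the bench, 200 mm long. Origin at mid-length of its underside.
Things that resemble listed ones, but are neither listed nor needed, are in the scene too. Leave any black look-alike of the wheel alone.

How it is judged (in metres and radians):
On the way, in this order (a step that is already met when the one before it is completed fails the run):
1. the box stands square against the stand's front foot bar, under the lip (x of box in the frame of stand below 0.1775 m and y of box in the frame of stand between -0.03 and 0.03 m and angle between the x axis of box and the x axis of stand, either way round below 0.1 rad and height (world z) of box below 0.006 m), for 0.2 s.
2. the pan is pressed down on its stop bolt and held there (contact force between pan and stop_bar above 0.5 N), for 0.4 s.
At the end, for the whole second after the job is handed in: All four beech parts lie at rest inside the box; the box is flat on the bench, within 10 mm of touching the stand's front foot bar, centred to 30 mm and square to 0.1 rad; the pan is back level (within 0.03 rad) and still (all of step 1 and x of brick in the frame of box between -0.082 and 0.082 m and y of brick in the frame of box between -0.095 and 0.095 m and z of each of brick, half_brick, wheel, slat in the frame of box below 0.065 m and linear speed of each of brick, half_brick, wheel, slat below 0.03 m/s and x of half_brick in the frame of box between -0.082 and 0.082 m and y of half_brick in the frame of box between -0.095 and 0.095 m and x of wheel in the frame of box between -0.082 and 0.082 m and y of wheel in the frame of box between -0.095 and 0.095 m and x of slat in the frame of box between -0.082 and 0.082 m and y of slat in the frame of box between -0.095 and 0.095 m and angle between pan's own z axis and vertical below 0.03 rad and angular speed of pan below 0.05 rad/s).
It fails at once if the fingers press on the pan with more than 25 N (contact force between the fingers and pan above 25 N).
It fails at once if the box is rammed against the stand with more than 25 N (contact force between box and stand above 25 N).
It fails at once if the pan is flung down or let bang back (faster than 2 rad/s) (angular speed of pan above 2 rad/s).
It fails at once if another thing on the bench is moved by more than 20 mm (distance of any of glue, tape_roll, sanding_block, mug, brush, mallet, wax_tin from where it was at the start of the episode above 0.02 m).
It also fails if it takes over 69 s, if anything falls off the work surface, if the arm or the gripper's body presses on something with over 40 N, if the wrist force passes 120 N, or if a joint passes its speed limit or range.

## Robot

A 7-joint arm with a two-finger parallel gripper is mounted at the origin on the work surface. World frame = base frame: x ahead of the robot, y to its left, z up, the work surface at z = 0. Lengths are in m, angles in degrees, forces in N, time in s.
With the tool pointing down it reaches from about 0.425 to 0.875 m from the base axis. Payload 4.7 kg.
Tool frame: the origin (TCP) lies at the very end of the fingers, on their centre line; the grasp point (between the pads) lies env.grip_point_offset behind it (env.grip_point_offset is the distance from the TCP to the grasp point, in m); z points along the fingers, y is the direction in which the jaws open and shut (so a half turn about z gives the same grasp; the last joint's range is limited). The gripper opens to 87 mm and grips with 3 to 60 N. Pads are 19 mm wide; open, the fingers measure 117 mm over their backs; the gripper's body (75 mm by 190 mm) begins 51 mm behind the grasp point.
Start: joints at [-68.463, 18.392, -4.016, 83.108, 1.295, 78.541, -3.26], TCP at [0.23, 0.608, 0.223] pointing down, gripper open.
Joint ranges: [-163.93, 163.93], [-17.29, 119.83], [-79.2, 71.16], [3.27, 140.29], [-89.18, 269.18], [5.43, 117.66], [-154.24, 154.24]. Speed limits (degrees/s): [147.25, 147.25, 180, 180, 180, 180, 180].

## Interface

Orientations are given as [roll, pitch, yaw] about the fixed x, y, z axes, in that order (R = Rz(yaw) Ry(pitch) Rx(roll)).
In Python, from cell import env gives the robot as it stands.
- The arm moves only by the tool send_rows, never from a script. Its argument "plan" is a list of rows, each a list of 7 numbers: the finger opening in mm, from 0 to 87, then the shift along the tool's x, y, z in mm, then the turn, a rotation vector about the tool's x, y, z in rad. A call has 1 to 12 rows; each row shifts and turns the commanded pose from where the row before left it, along the tool's axes as they then stand; what a row does not reach is not made up. A row lasts 1/10 s, in which the tool goes at most 50 mm and 8.59 degrees, less where a joint would pass 70% of its speed; a pose out of reach is approached as far as the arm can. A call is refused whole if a number of a shift passes 50 or a number of a turn 0.15, either way. A call with a gripper value outside its range is refused whole. The fingers move at their own pace and stop on an object; "grip_force" is the grip in N (left out, the last holds). Time passes only in rows, so rows that do not move let the fingers close. It gives the time, the measured TCP pose, the force and the opening at its end, in the units of the state.
- env.get_obs(): the state, without advancing time (a new reading comes with each control period).
- env.read_camera(name): name is "scene" or "top" or "wrist"; returns the picture (420x560x3 uint8, red, green, blue); there is no depth.
- env.get_calibration(name): a dict with "fx", "fy", "cx", "cy" (pixels), "extrinsics" (4x4, takes a point from camera to world coordinates). Camera axes: x right, y down, z forward; pixel columns grow to the right and rows downward; lengths in m; the calibration is good to about 2 mm. A picture is of the moment at which its call begins: read the wrist's pose just before it. get_calibration takes no time and is no camera call; for the wrist camera it gives the pose at the moment of the call.
- env.sign_off(): hands the job in, once; it reports no verdict.
Trained networks look in the newest picture that a camera, given by its name, has taken for a name from the list of things; names that differ only in an ending like _2 or _b are one class to them, and where a whole thing is asked for, a point or a joint stands for the part that bears it (a point fixed in the world has none). Each returns a list of dicts, best first, with "confidence" (0 to 1); they miss things now and then, are a little off and sometimes report something else, mostly with a low value. They report only what shows in the picture. A call takes as long as a camera call. They do not tell look-alikes from the thing itself.
- env.regions_of(camera, query): "region" (420x560 bool, what is visible of it) and "rect" ([left, top, right, bottom] in pixels, round what is visible of it).
The state is a dict: "time_s": time; "qpos": joint angles; "joint_velocities": joint speeds; "effort": joint torques, N m; "tool_pos": TCP position; "tool_rot": TCP orientation; "force": force on the tool from outside, world axes, zero at the start; "wrist_torque": the same for the moment, N m; "grip_width": finger opening in m.
Only numpy, scipy, OpenCV 4.12 (cv2) and the standard library are available. Lean on these libraries where they do the work, as an engineer would, in place of code of your own. Each camera call takes 0.05 s, during which the arm holds its last target. There are 200 camera calls.

## Working session

There is one attempt and no reset: what is moved stays moved. The work goes in short steps, Python scripts to look and compute and a tool call to move; the robot and the scene stay as the last step left them, time stands still between calls to the robot, and variables do not carry over. Pictures are saved under pics/ and viewed, about 8 in all and at most 12, crops included, and the job is handed in when it is done.

Besides the shell and the picture viewer there is one more tool, called after "Call:" in YAML: its name, and indented under it one key for each argument. send_rows: Moves the arm, as the interface text tells. Its arguments: {"type":"object","properties":{"plan":{"type":"array"},"grip_force":{"type":"number"}},"required":["plan"]}

```bash
mkdir -p pics; ls; python3 - <<'E'
from cell import env
import cv2, numpy as np
o=env.get_obs(); print({k:np.round(v,3) for k,v in o.items()}); print(env.grip_point_offset)
ims=[]
for c in ['scene','top']:
    im=env.read_camera(c); ims.append(im[:,:,::-1]); cal=env.get_calibration(c); print(c,cal)
    for q in ['box','stand','pan','stop_bar','brick','half_brick','wheel','slat','glue','mallet','tape_roll','wax_tin','mug','sanding_block','brush']:
        r=env.regions_of(c,q); print(q,[(round(d['confidence'],2),[int(v) for v in d['rect']]) for d in r[:3]])
cv2.imwrite('pics/scene.png',cv2.resize(ims[0],(800,600))); cv2.imwrite('pics/top.png',cv2.resize(ims[1],(800,600)))
E
```

```text
pics
{'time_s': np.float64(0.0), 'qpos': array([-68.463,  18.44 ,  -4.017,  83.173,   1.297,  78.541,  -3.259]), 'joint_velocities': array([-0.1  , -0.042, -0.042, -0.011, -0.021, -0.098,  0.041]), 'effort': array([ 1.0000e-03, -4.9128e+01, -4.0300e-01, -3.1252e+01, -6.4000e-02,
        4.4000e-02,  0.0000e+00]), 'tool_pos': array([0.23 , 0.607, 0.221]), 'tool_rot': array([-1.79891e+02,  7.00000e-03,  1.59275e+02]), 'force': array([-0.132,  1.249, -1.35 ]), 'wrist_torque': array([-0.003, -0.02 ,  0.045]), 'grip_width': np.float64(0.087)}
0.0187
scene {'fx': 449.23295257619594, 'fy': 449.23295257619594, 'cx': 279.02931984135944, 'cy': 205.8805795256621, 'extrinsics': array([[-8.70442255e-01,  3.51254835e-01, -3.44891752e-01,
         1.00376031e+00],
       [ 4.92270454e-01,  6.20691434e-01, -6.10255638e-01,
         7.38930635e-01],
       [-2.83886975e-04, -7.00972313e-01, -7.13188429e-01,
         1.00639952e+00],
       [ 0.00000000e+00,  0.00000000e+00,  0.00000000e+00,
         1.00000000e+00]])}
box [(0.68, [237, 165, 315, 240])]
stand [(0.95, [276, 174, 401, 330]), (0.66, [276
[... 1145 characters left out ...]
333, 260]), (0.31, [185, 219, 196, 234])]
stand [(0.95, [168, 185, 264, 261])]
pan [(0.74, [170, 190, 269, 248])]
stop_bar []
brick [(0.62, [203, 224, 223, 233])]
half_brick []
wheel [(0.49, [183, 221, 197, 232]), (0.42, [182, 270, 193, 280])]
slat [(0.41, [205, 205, 220, 210]), (0.32, [154, 179, 174, 195]), (0.26, [202, 153, 236, 184])]
glue [(0.71, [185, 205, 196, 211]), (0.64, [158, 179, 173, 194]), (0.45, [172, 187, 266, 246])]
mallet [(0.57, [143, 230, 172, 304])]
tape_roll [(0.53, [386, 247, 415, 276])]
wax_tin [(0.95, [237, 163, 259, 184])]
mug [(0.68, [203, 151, 233, 184])]
sanding_block [(0.83, [268, 164, 299, 182])]
brush [(0.81, [398, 177, 411, 236]), (0.38, [184, 219, 199, 231])]
```

View pics/scene.png

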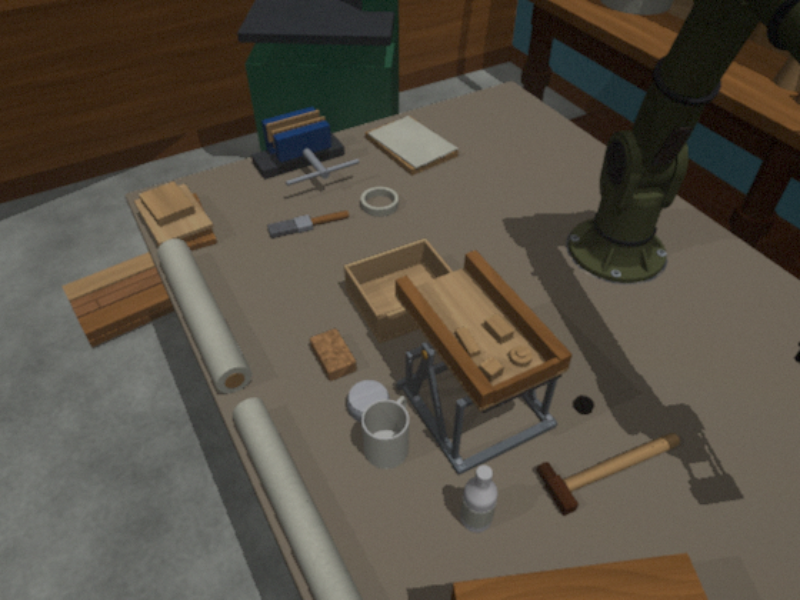

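```bash
python3 - <<'E'
import cv2
im=cv2.imread('pics/top.png')  # scale 800/560
im=im[190:460,170:620]; cv2.imwrite('pics/topc.png',cv2.resize(im,(800,480),interpolation=cv2.INTER_CUBIC))
E
```

```text
(no output)
```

View pics/topc.png

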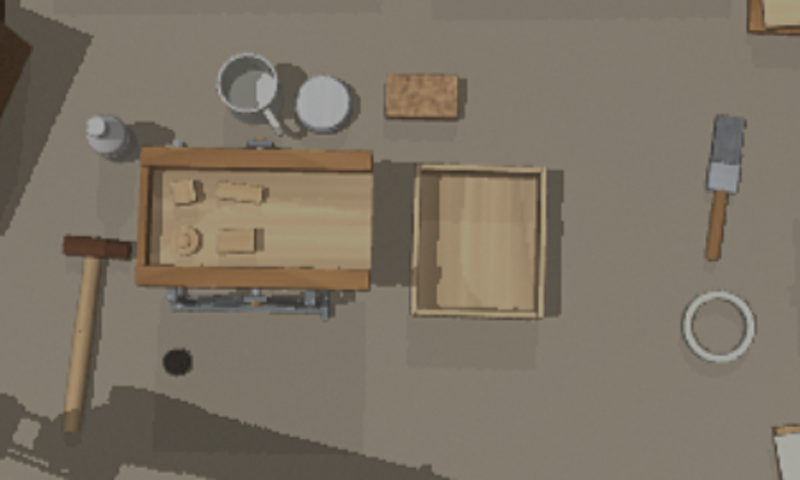

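The scene view shows the pan at about (480,330), its lip towards the box at (400,285). The top crop has the pan rail corners at (142,149), (372,152), (369,290), (137,285) and the box rim corners at (415,165), (546,168), (543,318), (412,314). The only wheel look-alike is the black disc at (177,362), on the bench; the real wheel is in the pan at (188,240).

```bash
cat > h.py <<'E'
from cell import env
import numpy as np
def px2w(c,uv,z,cal=None):
    k=cal or env.get_calibration(c); E=k['extrinsics']
    uv=np.atleast_2d(np.array(uv,float))
    d=np.c_[(uv[:,0]-k['cx'])/k['fx'],(uv[:,1]-k['cy'])/k['fy'],np.ones(len(uv))]@E[:3,:3].T
    return E[:3,3]+d*((z-E[2,3])/d[:,2])[:,None]
def w2px(c,p,cal=None):
    k=cal or env.get_calibration(c); E=k['extrinsics']
    q=(np.atleast_2d(p)-E[:3,3])@E[:3,:3]
    return np.c_[q[:,0]/q[:,2]*k['fx']+k['cx'],q[:,1]/q[:,2]*k['fy']+k['cy']]
E
python3 - <<'E'
from h import *
np.set_printoptions(precision=4,suppress=True)
f=lambda a:np.array(a)*0.39375+[119,133]
print(px2w('top',f([(415,165),(546,168),(543,318),(412,314)]),.075))
print('pan',px2w('top',f([(142,149),(372,152),(369,290),(137,285)]),.226))
for n,p,z in [('mug',(248,83),.095),('tin',(323,104),.035),('sand',(422,96),.032),('tape',(718,327),.024),('brush',(712,258),.0),('mallet',(72,430),.02),('malhead',(97,247),.03),('foot bar front near end',(326,316),.02)]: print(n,px2w('top',f([p]),z))
E
```

```text
[[ 0.6161 -0.0231  0.075 ]
 [ 0.6104 -0.1963  0.075 ]
 [ 0.4129 -0.1879  0.075 ]
 [ 0.4199 -0.0171  0.075 ]]
pan [[0.6168 0.3077 0.226 ]
 [0.6106 0.0303 0.226 ]
 [0.4442 0.035  0.226 ]
 [0.4529 0.3113 0.226 ]]
mug [[0.7242 0.1956 0.095 ]]
tin [[0.7068 0.1006 0.035 ]]
sand [[ 0.7172 -0.0341  0.032 ]]
tape [[ 0.3999 -0.4282  0.024 ]]
brush [[ 0.4944 -0.4293  0.    ]]
mallet [[0.2727 0.4358 0.02  ]]
malhead [[0.5153 0.4048 0.03  ]]
foot bar front near end [[0.4201 0.0982 0.02  ]]
```

Call:
send_rows:
  plan:
    - [87, 0, 0, -50, 0, 0, 0.15]
    - [87, 0, 0, -50, 0, 0, 0.15]
    - [87, 0, 0, 0, 0, 0, 0.15]
    - [87, 0, 0, 0, 0, 0, 0.15]
    - [87, 0, 0, 0, 0, 0, 0.15]
    - [87, 0, 0, 0, 0, 0, 0.15]
    - [87, 0, 0, 0, 0, 0, 0.15]
    - [87, 0, 0, 0, 0, 0, 0.15]
    - [87, 0, 0, 0, 0, 0, 0.039]
    - [87, 0, 50, 0, 0, 0, 0]
    - [87, 0, 50, 0, 0, 0, 0]
    - [87, 0, 50, 0, 0, 0, 0]

```text
time_s: 2.8
tool_pos: [0.3812, 0.6035, 0.323]
tool_rot: [180.0, -0.0, 88.4]
force: [0.7, -0.2, 0.5]
grip_width: 0.0873
```

Call:
send_rows:
  plan:
    - [87, -48, 12, 0, 0, 0, 0]
    - [87, -48, 12, 0, 0, 0, 0]
    - [87, -48, 12, 0, 0, 0, 0]
    - [87, -48, 12, 0, 0, 0, 0]
    - [87, -48, 12, 0, 0, 0, 0]
    - [87, -48, 12, 0, 0, 0, 0]
    - [87, -48, 12, 0, 0, 0, 0]
    - [87, -48, 12, 0, 0, 0, 0]
    - [87, -48, 12, 0, 0, 0, 0]
    - [87, -48, 12, 0, 0, 0, 0]
    - [87, -48, 12, 0, 0, 0, 0]
    - [87, -48, 9, 0, 0, 0, 0]

```text
time_s: 4.0
tool_pos: [0.5039, 0.0214, 0.3229]
tool_rot: [179.9, -0.0, 88.3]
force: [1.1, -0.3, 0.1]
grip_width: 0.0869
```

Call:
send_rows:
  plan:
    - [87, -46, 0, 0, 0, 0, 0]
    - [87, -46, 0, 0, 0, 0, 0]
    - [87, -46, 0, 0, 0, 0, 0]
    - [87, -46, 0, 0, 0, 0, 0]
    - [87, -46, 0, 0, 0, 0, 0]
    - [87, -46, 6, 0, 0, 0, 0]
    - [87, 0, 0, 0, 0, 0, 0]

```text
time_s: 4.7
tool_pos: [0.4992, -0.2602, 0.3227]
tool_rot: [-180.0, 0.3, 87.6]
force: [0.5, 0.2, 1.5]
grip_width: 0.0867
```

Call:
send_rows:
  plan:
    - [87, 0, 6, 48, 0, 0, 0.01]
    - [87, 0, 6, 48, 0, 0, 0]
    - [87, 0, 0, 48, 0, 0, 0]
    - [87, 0, 0, 48, 0, 0, 0]
    - [87, 0, 0, 48, 0, 0, 0]
    - [87, 0, 0, 30, 0, 0, 0]
    - [87, 0, 0, 25, 0, 0, 0]
    - [87, 0, 0, 0, 0, 0, 0]

```text
time_s: 5.5
tool_pos: [0.5109, -0.2507, 0.0242]
tool_rot: [-179.6, -0.1, 87.8]
force: [0.3, 0.1, -0.1]
grip_width: 0.0866
```

```bash
python3 - <<'E'
from h import *
import cv2
o=env.get_obs();print(o['tool_pos'],o['tool_rot'],o['force'])
im=env.read_camera('wrist');cv2.imwrite('pics/w1.png',im[:,:,::-1])
im=env.read_camera('top');cv2.imwrite('pics/t2.png',cv2.resize(im[120:310,110:440,::-1],(800,460),interpolation=cv2.INTER_CUBIC))
E
```

```text
[ 0.51090394 -0.2507452   0.02415102] [-1.79610873e+02 -1.20976642e-01  8.77582623e+01] [ 0.31067566  0.06650615 -0.10977219]
```

View pics/w1.png

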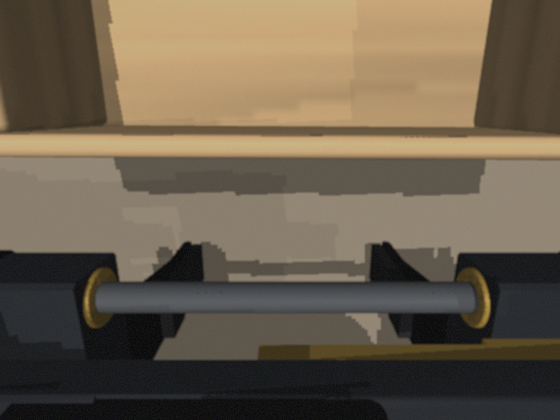

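Call:
send_rows:
  plan:
    - [87, 15, 0, 0, 0, 0, 0.01]
    - [87, 15, 0, 0, 0, 0, 0]
    - [87, 8, 0, 0, 0, 0, 0]
    - [87, 8, 0, 0, 0, 0, 0]
    - [87, 10, 0, 0, 0, 0, 0]
    - [87, 10, 0, 0, 0, 0, 0]
    - [87, 10, 0, 0, 0, 0, 0]
    - [87, 10, 0, 0, 0, 0, 0]
    - [87, 10, 0, 0, 0, 0, 0]
    - [87, 10, 0, 0, 0, 0, 0]
    - [87, 10, 0, 0, 0, 0, 0]

```text
time_s: 6.7
tool_pos: [0.52, -0.1394, 0.0288]
tool_rot: [179.8, 0.2, 87.0]
force: [0.1, -6.0, 4.3]
grip_width: 0.087
```

Call:
send_rows:
  plan:
    - [87, 6, 0, 0, 0, 0, 0.01]
    - [87, 6, 0, 0, 0, 0, 0]
    - [87, 6, 0, 0, 0, 0, 0]
    - [87, 5, 0, 0, 0, 0, 0]
    - [87, 3, 0, 0, 0, 0, 0]
    - [87, 0, 0, 0, 0, 0, 0]

```text
time_s: 7.3
tool_pos: [0.5213, -0.1123, 0.0283]
tool_rot: [179.9, 0.1, 86.5]
force: [0.8, -5.6, 3.1]
grip_width: 0.0869
```

```bash
python3 - <<'E'
from h import *
import cv2
o=env.get_obs();print(o['tool_pos'],o['tool_rot'],o['force'])
im=env.read_camera('scene');cv2.imwrite('pics/s2.png',cv2.resize(im[140:340,190:430,::-1],(720,600),interpolation=cv2.INTER_CUBIC))
E
```

```text
[ 0.5212975  -0.11227658  0.0283301 ] [1.79886745e+02 7.21858023e-02 8.64923434e+01] [ 0.79393616 -5.6178383   3.09384095]
```

View pics/s2.png

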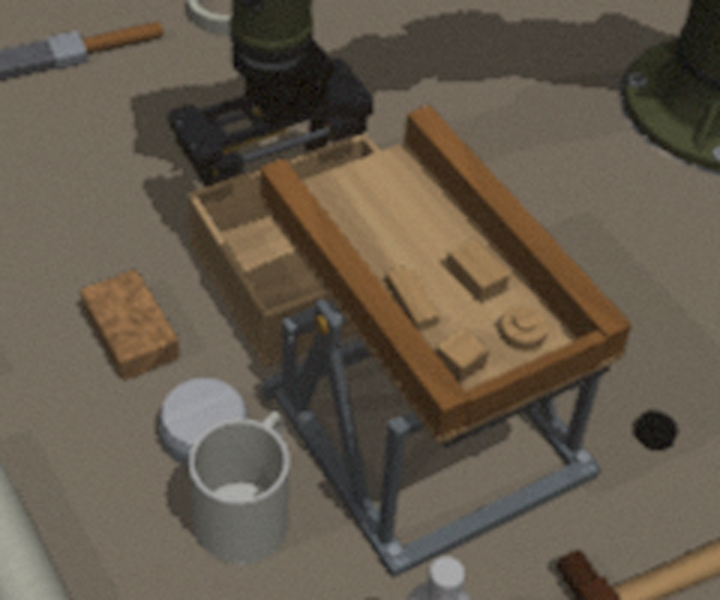

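The picture shows the box moving squarely towards the foot bar, with a gap of about 15–20 mm left near (280,370). I'll continue with small steps and correct the yaw.

Call:
send_rows:
  plan:
    - [87, 3, 0, 0, 0, 0, -0.015]
    - [87, 3, 0, 0, 0, 0, -0.015]
    - [87, 3, 0, 0, 0, 0, 0]
    - [87, 2, 0, 0, 0, 0, 0]
    - [87, 0, 0, 0, 0, 0, 0]

```text
time_s: 7.85
tool_pos: [0.5216, -0.1007, 0.028]
tool_rot: [179.9, 0.0, 88.3]
force: [0.6, -4.8, 2.8]
grip_width: 0.0871
```

Call:
send_rows:
  plan:
    - [87, 2, 0, 0, 0, 0, 0]
    - [87, 1, 0, 0, 0, 0, 0]
    - [87, 0, 0, 0, 0, 0, 0]

```text
time_s: 8.15
tool_pos: [0.5214, -0.098, 0.0279]
tool_rot: [180.0, 0.0, 88.2]
force: [0.8, -5.3, 5.3]
grip_width: 0.087
```

Call:
send_rows:
  plan:
    - [87, 1, 0, 0, 0, 0, 0]
    - [87, 1, 0, 0, 0, 0, 0]
    - [87, 0, 0, 0, 0, 0, 0]

```text
time_s: 8.45
tool_pos: [0.5214, -0.0962, 0.0279]
tool_rot: [180.0, 0.1, 88.2]
force: [0.4, -5.4, 4.3]
grip_width: 0.0871
```

Call:
send_rows:
  plan:
    - [87, 1, 0, 0, 0, 0, 0]
    - [87, 1, 0, 0, 0, 0, 0]
    - [87, 0, 0, 0, 0, 0, 0]

```text
time_s: 8.75
tool_pos: [0.5213, -0.0942, 0.0279]
tool_rot: [180.0, 0.1, 88.2]
force: [-0.9, -5.6, 5.0]
grip_width: 0.0872
```

Call:
send_rows:
  plan:
    - [87, 1, 0, 0, 0, 0, 0]
    - [87, 1, 0, 0, 0, 0, 0]
    - [87, 0, 0, 0, 0, 0, 0]

```text
time_s: 9.05
tool_pos: [0.5213, -0.0922, 0.0278]
tool_rot: [180.0, 0.1, 88.2]
force: [0.5, -4.6, 4.3]
grip_width: 0.087
```

Call:
send_rows:
  plan:
    - [87, 1, 0, 0, 0, 0, 0]
    - [87, 1, 0, 0, 0, 0, 0]
    - [87, 0, 0, 0, 0, 0, 0]

```text
time_s: 9.35
tool_pos: [0.5214, -0.0907, 0.0279]
tool_rot: [180.0, 0.1, 88.2]
force: [0.6, -6.8, 4.5]
grip_width: 0.0873
```

Call:
send_rows:
  plan:
    - [87, 1, 0, 0, 0, 0, 0]
    - [87, 0, 0, 0, 0, 0, 0]

```text
time_s: 9.55
tool_pos: [0.5215, -0.0908, 0.0279]
tool_rot: [180.0, 0.2, 88.3]
force: [1.1, -9.2, 3.3]
grip_width: 0.0874
```

```bash
python3 - <<'E'
from h import *
import cv2
o=env.get_obs();print(o['tool_pos'],o['force'])
im=env.read_camera('scene');cv2.imwrite('pics/s3.png',cv2.resize(im[160:290,220:350,::-1],(600,600),interpolation=cv2.INTER_CUBIC))
E
```

```text
[ 0.52150653 -0.09076206  0.02788964] [ 1.08417404 -9.1794271   3.29272991]
```

View pics/s3.png

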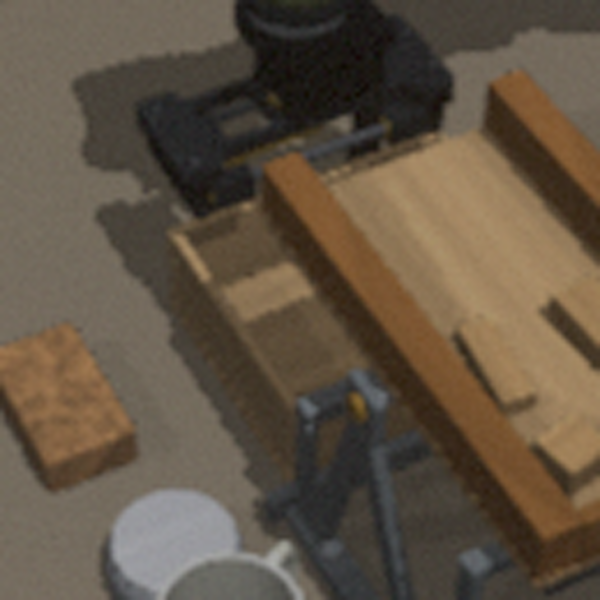

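The box stopped moving and the push force rose from 5 to 9 N, so it is against the bar. In the view, its edge meets the bar near (280,490). I'm backing off and rising now.

Call:
send_rows:
  plan:
    - [87, -5, 0, 0, 0, 0, 0]
    - [87, -15, 0, 0, 0, 0, 0]
    - [87, -20, 0, 0, 0, 0, 0]
    - [87, -20, 0, 0, 0, 0, 0]
    - [20, 0, 0, -45, 0, 0, 0]
    - [10, 0, 0, -45, 0, 0, 0]
    - [0, 0, 0, -45, 0, 0, 0]
    - [0, 0, 0, -45, 0, 0, 0]
    - [0, 0, 0, -45, 0, 0, 0]
    - [0, 0, 0, -45, 0, 0, 0]
    - [0, 0, 0, -20, 0, 0, 0]
    - [0, -20, 0, 0, 0, 0, 0]

```text
time_s: 10.8
tool_pos: [0.5211, -0.1637, 0.3204]
tool_rot: [179.7, -0.2, 88.7]
force: [-0.3, -0.7, 0.6]
grip_width: 0.0307
```

```bash
python3 - <<'E'
from h import *
import cv2
o=env.get_obs();print(o['tool_pos'],o['tool_rot'],o['force'],o['grip_width'])
im=env.read_camera('top');cv2.imwrite('pics/t3.png',cv2.resize(im[150:290,160:360,::-1],(800,560),interpolation=cv2.INTER_CUBIC))
E
```

```text
[ 0.52112592 -0.16368821  0.32037419] [179.74797113  -0.24143158  88.7375544 ] [-0.33248636 -0.69465383  0.5695386 ] 0.03069837308933665
```

View pics/t3.png

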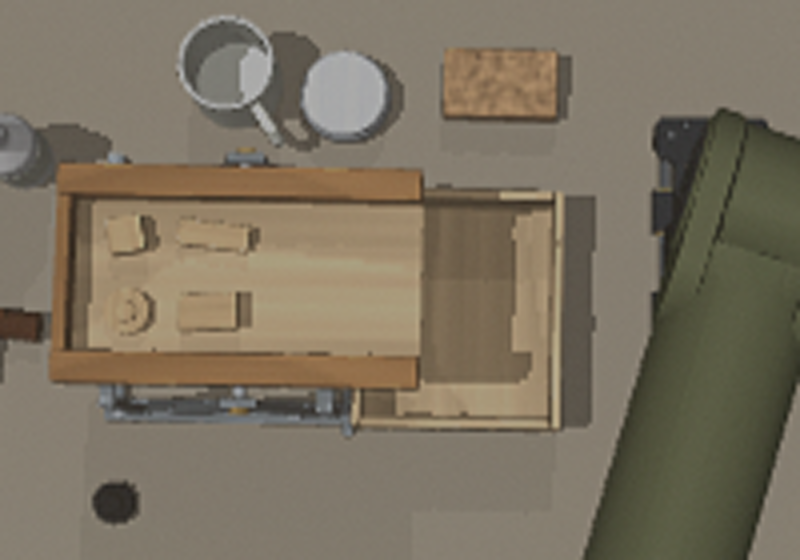

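```bash
python3 - <<'E'
from h import *
np.set_printoptions(precision=4,suppress=True)
f=lambda a:np.array(a)*0.25+[160,150]
B=px2w('top',f([(563,193),(560,429),(354,428)]),.075)[:,:2]
P=px2w('top',f([(423,170),(418,388),(51,383),(60,165)]),.226)[:,:2]
print(B,P)
c=P.mean(0); d=(P[0]+P[1]-P[2]-P[3]); d/=np.linalg.norm(d); n=np.array([-d[1],d[0]])
e=P[1]-P[2]; print('pan',c,np.degrees(np.arctan2(*d[::-1])),np.degrees(np.arctan2(*e[::-1])))
b=(B[0]+B[1])/2; print('box +x mid in stand',(b-c)@d,(b-c)@n,'edge',np.degrees(np.arctan2(*(B[0]-B[1])[::-1]))-90,)
print('press',c+.12*d-.072*n)
E
```

```text
[[ 0.6145 -0.0847]
 [ 0.4172 -0.0792]
 [ 0.4198  0.0912]] [[0.6116 0.0294]
 [0.4447 0.0344]
 [0.4513 0.3118]
 [0.6181 0.3074]]
pan [0.5314 0.1708] -91.34572544643584 -91.35918433140569
box +x mid in stand 0.2530067334704337 -0.009638225895366621 edge -91.57906430022528
press [0.4566 0.0525]
```

The box measures in place: +x face at stand x = 253 mm, y about −10 mm, square to 0.3°. The press point is at about (0.457, 0.0525).

Call:
send_rows:
  plan:
    - [0, 43, -14, 0, 0, 0, 0]
    - [0, 43, -14, 0, 0, 0, 0]
    - [0, 43, -14, 0, 0, 0, 0]
    - [0, 43, -14, 0, 0, 0, 0]
    - [0, 43, -14, 0, 0, 0, 0]
    - [0, 0, 0, 20, 0, 0, 0]
    - [0, 0, 0, 20, 0, 0, 0]
    - [0, 0, 0, 20, 0, 0, 0]
    - [0, 0, 0, 0, 0, 0, 0]
    - [0, 0, 0, 0, 0, 0, 0]

```text
time_s: 11.85
tool_pos: [0.4546, 0.0494, 0.2572]
tool_rot: [-179.9, 0.0, 88.3]
force: [0.6, 0.3, 0.7]
grip_width: 0.0005
```

```bash
python3 - <<'E'
from h import *
import cv2
o=env.get_obs();print(o['tool_pos'],o['tool_rot'],o['force'],o['grip_width'])
im=env.read_camera('scene');cv2.imwrite('pics/s4.png',cv2.resize(im[140:290,240:420,::-1],(720,600),interpolation=cv2.INTER_CUBIC))
E
```

```text
[0.45460328 0.04942511 0.25723585] [-1.79885481e+02  4.92049869e-03  8.83246348e+01] [0.56959113 0.3381406  0.67482194] 0.0004907885118248553
```

View pics/s4.png

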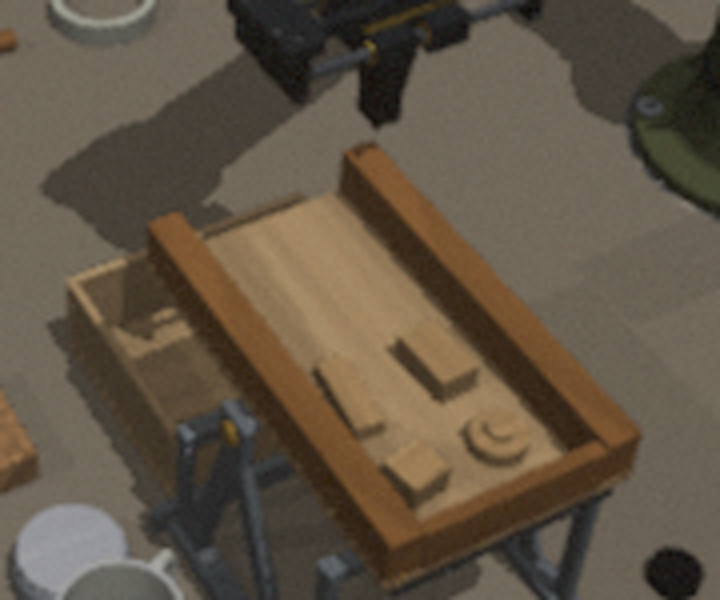

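The finger tip at (380,125) hangs over the near rail's lip end at (365,150), as planned. I'll nudge it 3 mm and come down to contact.

Call:
send_rows:
  plan:
    - [0, 3, 2, 10, 0, 0, 0]
    - [0, 0, 0, 10, 0, 0, 0]
    - [0, 0, 0, 5, 0, 0, 0]
    - [0, 0, 0, 3, 0, 0, 0]
    - [0, 0, 0, 2, 0, 0, 0]
    - [0, 0, 0, 2, 0, 0, 0]
    - [0, 0, 0, 2, 0, 0, 0]
    - [0, 0, 0, 0, 0, 0, 0]

```text
time_s: 12.7
tool_pos: [0.4576, 0.051, 0.2245]
tool_rot: [180.0, 0.0, 88.2]
force: [-2.4, -2.2, 7.4]
grip_width: 0.0004
```

Call:
send_rows:
  plan:
    - [0, 0, 0, 3, 0, 0, 0]
    - [0, 0, 0, 4, 0, 0, 0]
    - [0, 0, 0, 4, 0, 0, 0]
    - [0, 0, 0, 0, 0, 0, 0]

```text
time_s: 13.1
tool_pos: [0.4584, 0.0494, 0.2136]
tool_rot: [179.9, 0.1, 88.2]
force: [-1.2, -4.7, 7.6]
grip_width: 0.0003
```

Call:
send_rows:
  plan:
    - [0, -1, 0, 4, 0, 0, 0]
    - [0, -1, 0, 4, 0, 0, 0]
    - [0, 0, 0, 4, 0, 0, 0]
    - [0, 0, 0, 4, 0, 0, 0]
    - [0, 0, 0, 4, 0, 0, 0]
    - [0, 0, 0, 4, 0, 0, 0]
    - [0, 0, 0, 4, 0, 0, 0]
    - [0, 0, 0, 4, 0, 0, 0]
    - [0, 0, 0, 4, 0, 0, 0]
    - [0, 0, 0, 0, 0, 0, 0]

```text
time_s: 14.1
tool_pos: [0.4583, 0.0467, 0.177]
tool_rot: [179.9, 0.2, 88.2]
force: [-0.0, -8.0, 4.4]
grip_width: 0.0006
```

Call:
send_rows:
  plan:
    - [0, 0, 0, 1.5, 0, 0, 0]
    - [0, 0, 0, 1.5, 0, 0, 0]
    - [0, 0, 0, 0, 0, 0, 0]

```text
time_s: 14.4
tool_pos: [0.4583, 0.0468, 0.1742]
tool_rot: [179.9, 0.2, 88.2]
force: [0.0, -5.5, 3.2]
grip_width: 0.0008
```

Call:
send_rows:
  plan:
    - [0, 0, 0, 1.5, 0, 0, 0]
    - [0, 0, 0, 1.5, 0, 0, 0]
    - [0, 0, 0, 0, 0, 0, 0]

```text
time_s: 14.7
tool_pos: [0.4583, 0.047, 0.1712]
tool_rot: [179.9, 0.2, 88.2]
force: [-0.4, -6.5, 3.6]
grip_width: 0.0007
```

Call:
send_rows:
  plan:
    - [0, 0, 0, 1.5, 0, 0, 0]
    - [0, 0, 0, 1.5, 0, 0, 0]
    - [0, 0, 0, 0, 0, 0, 0]

```text
time_s: 15.0
tool_pos: [0.4583, 0.0472, 0.1682]
tool_rot: [179.9, 0.2, 88.2]
force: [-0.5, -5.0, 3.4]
grip_width: 0.0004
```

Call:
send_rows:
  plan:
    - [0, 0, 0, 1.5, 0, 0, 0]
    - [0, 0, 0, 1.5, 0, 0, 0]
    - [0, 0, 0, 0, 0, 0, 0]

```text
time_s: 15.3
tool_pos: [0.4583, 0.0476, 0.1651]
tool_rot: [179.9, 0.1, 88.2]
force: [0.1, -5.7, 3.2]
grip_width: 0.0004
```

Call:
send_rows:
  plan:
    - [0, 0, 0, 1, 0, 0, 0]
    - [0, 0, 0, 1, 0, 0, 0]
    - [0, 0, 0, 0, 0, 0, 0]

```text
time_s: 15.6
tool_pos: [0.4583, 0.0478, 0.1631]
tool_rot: [179.9, 0.1, 88.2]
force: [0.7, -4.4, 1.4]
grip_width: 0.0005
```

Call:
send_rows:
  plan:
    - [0, 0, 0, 1, 0, 0, 0]
    - [0, 0, 0, 1, 0, 0, 0]
    - [0, 0, 0, 0, 0, 0, 0]

```text
time_s: 15.9
tool_pos: [0.4582, 0.0484, 0.1609]
tool_rot: [179.9, 0.1, 88.2]
force: [0.9, -6.1, 3.3]
grip_width: 0.0002
```

Call:
send_rows:
  plan:
    - [0, 0, 0, 1, 0, 0, 0]
    - [0, 0, 0, 1, 0, 0, 0]
    - [0, 0, 0, 0, 0, 0, 0]

```text
time_s: 16.2
tool_pos: [0.4582, 0.0487, 0.1589]
tool_rot: [179.9, 0.1, 88.2]
force: [0.7, -5.7, 2.5]
grip_width: 0.0006
```

```bash
python3 - <<'E'
from h import *
import cv2
im=env.read_camera('scene');cv2.imwrite('pics/s5.png',cv2.resize(im[140:290,240:420,::-1],(720,600),interpolation=cv2.INTER_CUBIC))
E
```

```text
(no output)
```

View pics/s5.png

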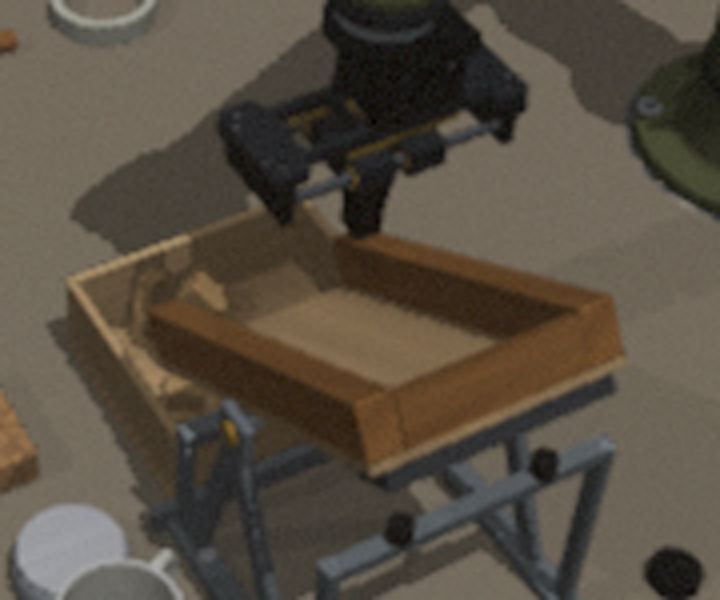

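The pan is well tipped and empty, and the parts are in the box at about (180,310)–(180,390). The finger still sits on the rail at (360,230). I'm continuing down to find the stop bolt.

Call:
send_rows:
  plan:
    - [0, 0, 0, 1, 0, 0, 0]
    - [0, 0, 0, 1, 0, 0, 0]
    - [0, 0, 0, 0, 0, 0, 0]

```text
time_s: 16.55
tool_pos: [0.4582, 0.0492, 0.1568]
tool_rot: [179.9, 0.0, 88.3]
force: [2.1, -5.0, 1.9]
grip_width: 0.0002
```

Call:
send_rows:
  plan:
    - [0, 0, 0, 1, 0, 0, 0]
    - [0, 0, 0, 1, 0, 0, 0]
    - [0, 0, 0, 0, 0, 0, 0]

```text
time_s: 16.85
tool_pos: [0.458, 0.0496, 0.1547]
tool_rot: [179.9, 0.0, 88.3]
force: [1.7, -5.0, 1.5]
grip_width: 0.0003
```

Call:
send_rows:
  plan:
    - [0, 0, 0, 1, 0, 0, 0]
    - [0, 0, 0, 1, 0, 0, 0]
    - [0, 0, 0, 0, 0, 0, 0]

```text
time_s: 17.15
tool_pos: [0.4577, 0.0501, 0.1526]
tool_rot: [180.0, -0.0, 88.3]
force: [2.4, -3.4, 2.6]
grip_width: -0.0001
```

Call:
send_rows:
  plan:
    - [0, 0, 0, 1, 0, 0, 0]
    - [0, 0, 0, 1, 0, 0, 0]
    - [0, 0, 0, 0, 0, 0, 0]

```text
time_s: 17.45
tool_pos: [0.4574, 0.0504, 0.1505]
tool_rot: [180.0, -0.0, 88.3]
force: [2.7, -1.6, 2.5]
grip_width: 0.0003
```

Call:
send_rows:
  plan:
    - [0, 0, 0, 1, 0, 0, 0]
    - [0, 0, 0, 1, 0, 0, 0]
    - [0, 0, 0, 0, 0, 0, 0]

```text
time_s: 17.75
tool_pos: [0.4571, 0.0503, 0.1483]
tool_rot: [-180.0, -0.0, 88.3]
force: [0.6, -1.0, 3.5]
grip_width: 0.0005
```

Call:
send_rows:
  plan:
    - [0, 0, 0, 1, 0, 0, 0]
    - [0, 0, 0, 1, 0, 0, 0]
    - [0, 0, 0, 0, 0, 0, 0]

```text
time_s: 18.05
tool_pos: [0.457, 0.0499, 0.1462]
tool_rot: [-179.9, -0.0, 88.3]
force: [-0.4, 1.1, 3.4]
grip_width: 0.0009
```

Call:
send_rows:
  plan:
    - [0, 0, 0, 1, 0, 0, 0]
    - [0, 0, 0, 1, 0, 0, 0]
    - [0, 0, 0, 0, 0, 0, 0]

```text
time_s: 18.35
tool_pos: [0.4572, 0.0497, 0.1443]
tool_rot: [-180.0, 0.0, 88.3]
force: [-0.5, 0.7, 3.6]
grip_width: 0.0006
```

Call:
send_rows:
  plan:
    - [0, 0, 0, 1, 0, 0, 0]
    - [0, 0, 0, 1, 0, 0, 0]
    - [0, 0, 0, 0, 0, 0, 0]

```text
time_s: 18.65
tool_pos: [0.4574, 0.0497, 0.1424]
tool_rot: [-180.0, 0.0, 88.3]
force: [-0.1, 0.1, 2.8]
grip_width: 0.0003
```

Call:
send_rows:
  plan:
    - [0, 0, 0, 1, 0, 0, 0]
    - [0, 0, 0, 1, 0, 0, 0]
    - [0, 0, 0, 0, 0, 0, 0]

```text
time_s: 18.95
tool_pos: [0.4575, 0.0497, 0.1404]
tool_rot: [180.0, 0.0, 88.3]
force: [-0.0, 0.3, 3.1]
grip_width: 0.0007
```

Call:
send_rows:
  plan:
    - [0, 0, 0, 1, 0, 0, 0]
    - [0, 0, 0, 1, 0, 0, 0]
    - [0, 0, 0, 0, 0, 0, 0]

```text
time_s: 19.25
tool_pos: [0.4576, 0.0497, 0.1385]
tool_rot: [180.0, 0.0, 88.3]
force: [-0.5, 0.8, 3.3]
grip_width: 0.0006
```

Call:
send_rows:
  plan:
    - [0, 0, 0, 1, 0, 0, 0]
    - [0, 0, 0, 1, 0, 0, 0]
    - [0, 0, 0, 0, 0, 0, 0]

```text
time_s: 19.55
tool_pos: [0.4579, 0.0494, 0.1371]
tool_rot: [180.0, 0.0, 88.3]
force: [-1.1, -1.7, 7.3]
grip_width: 0.0004
```

Force is rising, so this looks like the bolt. I'll press 2 mm more and hold.

Call:
send_rows:
  plan:
    - [0, 0, 0, 1, 0, 0, 0]
    - [0, 0, 0, 0, 0, 0, 0]

```text
time_s: 19.75
tool_pos: [0.458, 0.0492, 0.1366]
tool_rot: [180.0, 0.0, 88.3]
force: [-1.0, -1.1, 9.2]
grip_width: 0.0007
```

Call:
send_rows:
  plan:
    - [0, 0, 0, 1, 0, 0, 0]
    - [0, 0, 0, 0, 0, 0, 0]
    - [0, 0, 0, 0, 0, 0, 0]

```text
time_s: 20.05
tool_pos: [0.4582, 0.0492, 0.1361]
tool_rot: [179.9, -0.0, 88.3]
force: [-3.2, -2.1, 13.1]
grip_width: 0.0006
```

Call:
send_rows:
  plan:
    - [0, 0, 0, 0, 0, 0, 0]
    - [0, 0, 0, 0, 0, 0, 0]
    - [0, 0, 0, 0, 0, 0, 0]
    - [0, 0, 0, 0, 0, 0, 0]
    - [0, 0, 0, 0, 0, 0, 0]
    - [0, 0, 0, 0, 0, 0, 0]

```text
time_s: 20.65
tool_pos: [0.4582, 0.0492, 0.1361]
tool_rot: [179.9, -0.0, 88.3]
force: [-3.4, -3.0, 13.4]
grip_width: 0.0006
```

```bash
python3 - <<'E'
from h import *
import cv2
im=env.read_camera('scene');cv2.imwrite('pics/s6.png',cv2.resize(im[150:290,240:420,::-1],(720,560),interpolation=cv2.INTER_CUBIC))
print(env.get_obs()['force'])
E
```

```text
[-3.58139612 -2.34931145 13.93484949]
```

View pics/s6.png

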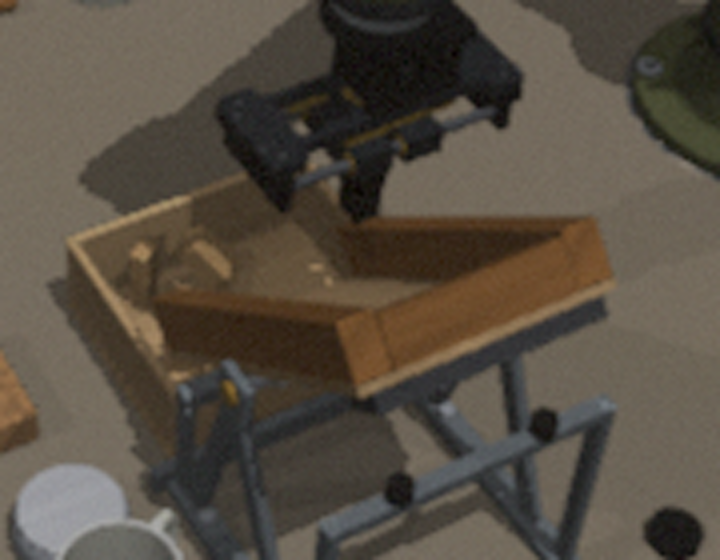

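The pan is on the bolt at about 14 N. Loose parts show inside the box around (145,260)–(210,260) and (150,325), and the pan looks empty. I'm easing it back up.

Call:
send_rows:
  plan:
    - [0, 0, 0, -2, 0, 0, 0]
    - [0, 0, 0, -3, 0, 0, 0]
    - [0, 0, 0, -4, 0, 0, 0]
    - [0, 0, 0, -4, 0, 0, 0]
    - [0, 0, 0, -4, 0, 0, 0]
    - [0, 0, 0, -4, 0, 0, 0]
    - [0, 0, 0, -4, 0, 0, 0]
    - [0, 0, 0, -4, 0, 0, 0]
    - [0, 0, 0, -4, 0, 0, 0]
    - [0, 0, 0, -4, 0, 0, 0]
    - [0, 0, 0, -4, 0, 0, 0]
    - [0, 0, 0, -4, 0, 0, 0]

```text
time_s: 21.9
tool_pos: [0.4575, 0.049, 0.1801]
tool_rot: [-180.0, 0.1, 88.3]
force: [-1.2, -6.1, 4.2]
grip_width: 0.0005
```

Call:
send_rows:
  plan:
    - [0, 0, 0, -4, 0, 0, 0]
    - [0, 0, 0, -4, 0, 0, 0]
    - [0, 0, 0, -4, 0, 0, 0]
    - [0, 0, 0, -4, 0, 0, 0]
    - [0, 0, 0, -4, 0, 0, 0]
    - [0, 0, 0, -4, 0, 0, 0]
    - [0, 0, 0, -3, 0, 0, 0]
    - [0, 0, 0, -3, 0, 0, 0]
    - [0, 0, 0, -2, 0, 0, 0]
    - [0, 0, 0, -2, 0, 0, 0]
    - [0, 0, 0, 0, 0, 0, 0]

```text
time_s: 23.0
tool_pos: [0.4579, 0.051, 0.2142]
tool_rot: [179.9, -0.1, 88.3]
force: [0.3, 2.3, 5.3]
grip_width: 0.0005
```

Call:
send_rows:
  plan:
    - [0, 0, 0, -1.5, 0, 0, 0]
    - [0, 0, 0, -1.5, 0, 0, 0]
    - [0, 0, 0, -1.5, 0, 0, 0]
    - [0, 0, 0, -1.5, 0, 0, 0]
    - [0, 0, 0, -1.5, 0, 0, 0]
    - [0, 0, 0, -1.5, 0, 0, 0]
    - [0, 0, 0, -1.5, 0, 0, 0]
    - [0, 0, 0, -1.5, 0, 0, 0]
    - [0, 0, 0, -1.5, 0, 0, 0]
    - [0, 0, 0, -1.5, 0, 0, 0]
    - [0, 0, 0, 0, 0, 0, 0]

```text
time_s: 24.1
tool_pos: [0.4571, 0.0488, 0.228]
tool_rot: [-179.9, 0.1, 88.2]
force: [0.6, 0.6, -0.5]
grip_width: 0.0004
```

The finger has lost contact at z = 0.228, so the pan is level. I'll lift clear, move aside and check.

Call:
send_rows:
  plan:
    - [0, 0, 0, -10, 0, 0, 0]
    - [0, 0, 0, -40, 0, 0, 0]
    - [0, 0, 0, -40, 0, 0, 0]
    - [0, -45, 0, 0, 0, 0, 0]
    - [0, -45, 0, 0, 0, 0, 0]
    - [0, -45, 0, 0, 0, 0, 0]
    - [0, -45, 0, 0, 0, 0, 0]
    - [0, -45, 0, 0, 0, 0, 0]
    - [0, -45, 0, 0, 0, 0, 0]
    - [0, -40, 0, 0, 0, 0, 0]
    - [0, 0, 0, 0, 0, 0, 0]

```text
time_s: 25.2
tool_pos: [0.4457, -0.267, 0.3194]
tool_rot: [-180.0, 0.2, 87.7]
force: [-0.7, 0.1, 1.1]
grip_width: 0.0001
```

```bash
python3 - <<'E'
from h import *
import cv2
a=env.read_camera('top');b=env.read_camera('scene')
print(env.get_obs()['tool_pos'])
A=cv2.resize(a[150:290,160:360,::-1],(600,420),interpolation=cv2.INTER_CUBIC)
B=cv2.resize(b[150:290,220:400,::-1],(540,420)) 
cv2.imwrite('pics/f_top.png',cv2.resize(A,(800,560)));cv2.imwrite('pics/f_sc.png',cv2.resize(B,(720,560),interpolation=cv2.INTER_CUBIC))
E
```

```text
[ 0.44772664 -0.26095736  0.31880794]
```

View pics/f_top.png

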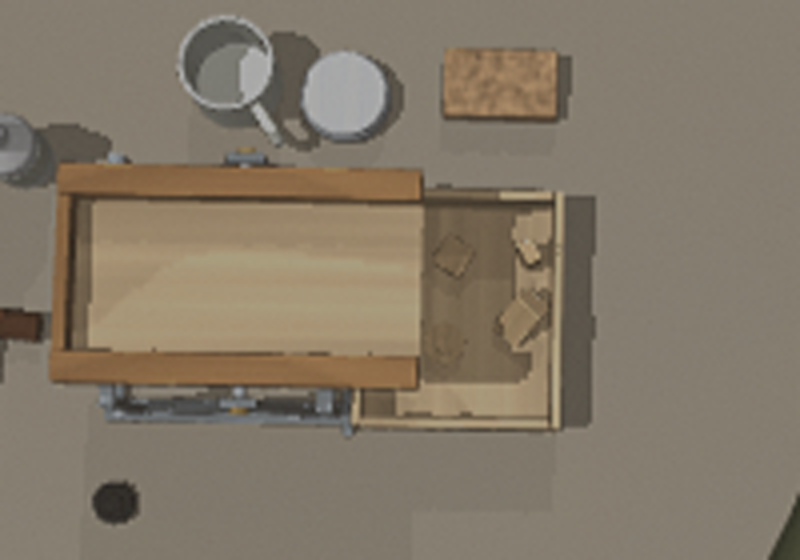

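View pics/f_sc.png

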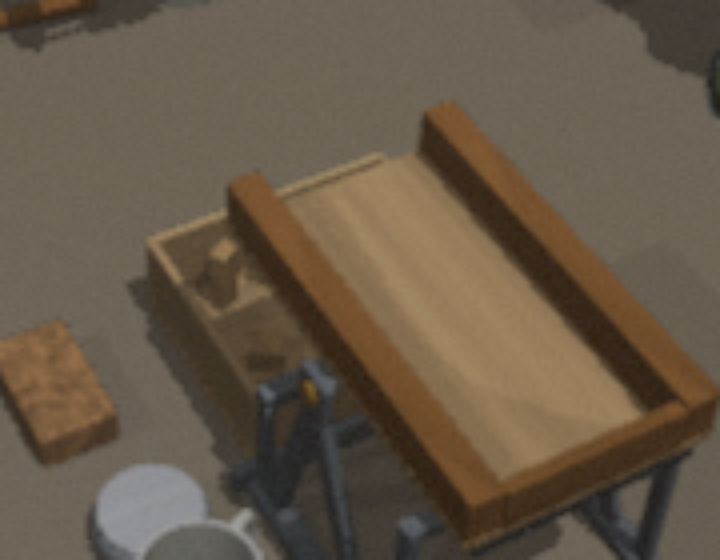

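The top view shows all four parts in the box: half brick at (453,256), slat at (527,240), brick at (523,318) and wheel at (447,343). The box and pan corners are at the same pixels as before tipping, and the bystanders are unmoved. I'll wait a moment and hand in.

Call:
send_rows:
  plan:
    - [0, 0, 0, 0, 0, 0, 0]
    - [0, 0, 0, 0, 0, 0, 0]
    - [0, 0, 0, 0, 0, 0, 0]
    - [0, 0, 0, 0, 0, 0, 0]
    - [0, 0, 0, 0, 0, 0, 0]

```text
time_s: 25.8
tool_pos: [0.4483, -0.2597, 0.3186]
tool_rot: [180.0, -0.0, 88.3]
force: [0.4, 0.7, -0.0]
grip_width: 0.0002
```

```bash
python3 - <<'E'
from cell import env
import numpy as np
a=env.read_camera('top').astype(int)
for _ in range(4): b=env.read_camera('top').astype(int)
d=np.abs(a-b).max(2)[185:262,168:305]; print(d.max(),(d>40).sum())
print(env.sign_off())
E
```

```text
6 0
the job is handed in; nothing more can be done
None
```

I carried out the whole task and handed it in at about 26 s of robot time. The sign-off gives no verdict, so the results below are from my own checks.

- **Box:** I pushed it up to the front foot bar with the open fingers and stopped at about 9 N. Measured after the push, its front face was within about 2 mm of where it should touch. It sits about 10 mm off centre and is square to about 0.3°.
- **Pan:** I pressed the near rail down until it met the stop bolt. The vertical force rose from about 3 N to about 14 N. I held it there for about 0.9 s, then eased the pan back up slowly until the finger lost contact at rail height.
- **Final pictures:** All four parts are in the box, with the slat leaning on the far wall. The pan is empty and level, the box is in place, and pictures taken about 0.2 s apart showed no motion. The mug, tin and sanding block look unmoved. The glue bottle and mallet show only in part at the edge of that picture, and I did not check the brush or tape roll again; the arm kept clear of both.

No check failed. The sideways force on the finger was larger than I expected midway down; a picture showed it still properly on the rail.

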